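# Try the marble-ball tray above the books

## Robot

A 6-joint arm with a two-finger parallel gripper is mounted at the origin on the work surface. World frame = base frame: x ahead of the robot, y to its left, z up, the work surface at z = 0. Lengths are in mm, angles in rad, forces in N, time in s.
With the tool pointing down it reaches from about 275 to 775 mm from the base axis. Payload 14.6 kg.
Tool frame: the origin (TCP) lies midway between the tips of the shut fingers; the grasp point (between the pads) lies 19 mm behind it; z points along the fingers, y is the direction in which the jaws open and shut (so a half turn about z gives the same grasp; the last joint's range is limited). The gripper opens to 85 mm and grips with 20 to 120 N. Pads are 22 mm wide; open, the fingers measure 114 mm over their backs; the gripper's body (76 mm by 85 mm) begins 54 mm behind the grasp point. The pads swing forward as they close: fully open they stand 13 mm farther back than shut.
Start: joints at [-1.328, 0.263, -0.048, 1.259, 0, 1.415], TCP at [203.374, -484.011, 231.278] pointing down, gripper open.
Joint ranges: [-2.65, 2.65], [-0.89, 1.7], [-1.18, 1.37], [-2.13, 2.11], [-1.35, 1.29], [-3.14, 3.14]. Speed limits (rad/s): [1.89, 1.89, 2.57, 2.79, 3.14, 3.14].

## Interface

Orientations are given as a 3x3 rotation matrix whose columns are the frame's x, y, z axes.
In Python, from bench import env, kinematics, vision, status gives the robot as it stands. The module is installed in compiled form; this text tells all that it offers. Calls block until the motion is done:
- env.move_to(position, orientation): joint-space move of the TCP to a pose.
- env.line_to(position, speed=150, orientation=None, contact_N=None): straight line of the TCP; orientation=None keeps the orientation; speed is the mean speed in mm/s. With contact_N (N) it stops when the force on the tool has changed by that much, and returns True; else False.
- env.move_joints(angles): joint-space move.
- env.command_gripper(opening): finger opening in mm; the grip force is fixed at half the most; returns when the fingers have stopped.
- env.hold(seconds).
- kinematics.ik(position, orientation): joint angles nearest the present ones, or None.
- vision.grab_frame(name): name is "side" or "top"; returns the picture (420x560x3 uint8, blue, green, red); there is no depth.
- vision.camera_model(name): a dict with "mtx" (3x3 intrinsics, pixels), "position" and "orientation" of the camera in the world. Camera axes: x right, y up, looking along -z (the intrinsics and any distortion apply to the point x, -y, -z); pixel columns grow to the right and rows downward; lengths in mm; the calibration is good to about 2 mm. A picture is of the moment at which its call begins. camera_model takes no time and is no camera call.
A pose or a line that the arm cannot do raises env.Unreachable and nothing moves.
- env.hand_in(): hands the job in, once; it reports no verdict.
Readings, each from a call of its own:
- status.read_time_s(): time.
- status.read_joint_pos(): joint angles.
- status.read_dq(): joint speeds.
- status.read_joint_torque(): joint torques, N m.
- status.read_eef_pos(): TCP position.
- status.read_orientation(): TCP orientation.
- status.read_ft_force(): force on the tool from outside, world axes, zero at the start.
- status.read_wrist_torque(): the same for the moment, N m.
- status.read_width(): finger opening in mm.
Only numpy, scipy, OpenCV 4.12 (cv2) and the standard library are available. Lean on these libraries where they do the work, as an engineer would, in place of code of your own. Each camera call takes 0.05 s, during which the arm holds its last target. There are 200 camera calls.

## Task

I am restyling the console table: pick up the wooden tray by its carrying bar, with the loose marble ball staying in its pocket all the while, and carry it over to the taller stack of books, leaving the books, the jar and the plant where they are. Hold the tray there level and still, centred over the stack, its long side parallel to the long side of the books and its underside about 5 cm above the top cover, so that I can judge how it looks. Finish while still holding it in the air: do not set it down or let go.

Things in the scene. Friction and masses are not known exactly. Their poses are not given: they have to be found in the camera images.
- tray: loose oak tray, board 190 (x) x 110 (y) x 14 mm, about 0.35 kg, upright on the table at any yaw. Origin: centre of the underside, z up, x along the long side. Carrying bar over its middle along y, on two posts; ball pocket in the +x end; solid brass candle cup (38 mm across, 12 mm tall) fixed at x = -55 mm
- tray_grip (a point): centre of the tray's carrying bar, 88 mm above the tray's underside, axes as the tray: a flat bar 14 mm thick (x), 110 mm long (y), 24 mm tall (76 to 100 mm above the underside), on posts 14 x 12 mm at y = +-49 mm, open below
- tray_pocket (a point): where the ball's centre is when the ball lies in the middle of its pocket: tray x = +55 mm, 29 mm above the tray's underside. The pocket is round, 40 mm across, 5 mm deep
- ball_center (a point): centre of the loose marble ball, 40 mm across, about 0.09 kg, lying in the tray's pocket, where it can roll about 7 mm any way; it climbs out if the tray tips by about 40 degrees or is jerked
- tall_books: the taller stack: three books lying on one another, 230 (x) x 155 (y) mm at the foot, 220 x 150 mm on top, 64 mm tall, loose on the table, moving as one piece, 1.9 kg. Origin at the centre of the underside, z up, x along the long side
- tall_books_top (a point): centre of the top cover of the taller stack, 64 mm above the table
- low_book: a single book lying alone, 230 (x) x 155 (y) x 22 mm, loose; not the destination. Origin at the centre of the underside
- jar: lidded ceramic ginger jar, 94 mm across, 128 mm tall, loose; bystander. Origin at the centre of the underside
- plant: potted plant in a white bowl 144 mm across and 84 mm tall, leaves to 130 mm, loose; bystander. Origin at the centre of the underside
Not all that is in view belongs to the job. Of the things like the tray, leave any that is purple; of the rest the larger one is meant.

How it is judged (in metres and radians):
On the way:
1. the gripper has lifted the tray clear of the table, ball in its pocket (height (world z) of tray above 0.04 m and contact force between the fingers and tray above 1 N and distance between ball_center and tray_pocket below 0.013 m), for 0.2 s.
At the end, for the whole second after the job is handed in: Fingers hold the tray in the air, at rest, ball in its pocket: centre within 30 mm horizontally of the taller stack's, underside 20 to 90 mm above its top cover, not touching it; long sides parallel within 0.15 rad (either way round), level within 0.09 rad (horizontal distance between tray and tall_books_top below 0.03 m and z of tray in the frame of tall_books_top between 0.02 and 0.09 m and angle between the x axis of tray and the x axis of tall_books, either way round below 0.15 rad and angle between tray's own z axis and vertical below 0.09 rad and linear speed of tray below 0.02 m/s and angular speed of tray below 0.1 rad/s and distance between ball_center and tray_pocket below 0.013 m and contact force between the fingers and tray above 1 N and contact force between tray and tall_books below 0.1 N and angle between tall_books's own z axis and vertical below 0.05 rad); the arm keeps its last pose, push and grip.
It fails at once if the ball leaves its pocket (distance between ball_center and tray_pocket above 0.018 m).
It fails at once if a book, the jar or the plant is moved by more than 20 mm (distance of any of tall_books, low_book, jar, plant from where it was at the start of the episode above 0.02 m).
It also fails if it takes over 45 s, if anything falls off the work surface, if the arm or the gripper's body presses on something with over 40 N, if the wrist force passes 120 N, or if a joint passes its speed limit or range.

## Working session

There is one attempt and no reset: what is moved stays moved. The work goes in short steps, each a Python script; the robot and the scene stay as the last script left them, time stands still between calls to the robot, and variables do not carry over. Pictures are saved under pics/ and viewed, about 8 in all and at most 12, crops included, and the job is handed in when it is done.

```bash
mkdir -p pics; python3 - <<'E'
from bench import env,kinematics,vision,status
import cv2
for n in("top","side"):
    cv2.imwrite(f"pics/{n}0.png",vision.grab_frame(n)); print(n,vision.camera_model(n))
print(status.read_time_s(),status.read_orientation())
E
```

```text
top {'mtx': array([[384.39709583,   0.        , 278.17790096],
       [  0.        , 384.39709583, 209.98007804],
       [  0.        ,   0.        ,   1.        ]]), 'position': array([383.79901468,  21.04719682, 872.26234094]), 'orientation': array([[-0.1894889 ,  0.95676969, -0.2206484 ],
       [-0.98188037, -0.18514818,  0.04038673],
       [-0.00221185,  0.22430317,  0.9745169 ]])}
side {'mtx': array([[436.82207452,   0.        , 277.29481368],
       [  0.        , 436.82207452, 207.03328778],
       [  0.        ,   0.        ,   1.        ]]), 'position': array([ 90.3415489 , 646.30436075, 806.01586671]), 'orientation': array([[-0.80679952,  0.39454225, -0.43978511],
       [-0.59082309, -0.53672831,  0.60237098],
       [ 0.00161568,  0.74582782,  0.66613681]])}
0.1 [[ 9.21927960e-01  3.87361317e-01 -2.14945449e-04]
 [ 3.87361341e-01 -9.21927498e-01  9.37431252e-04]
 [ 1.64960484e-04 -9.47505640e-04 -9.99999538e-01]]
```

View pics/top0.png

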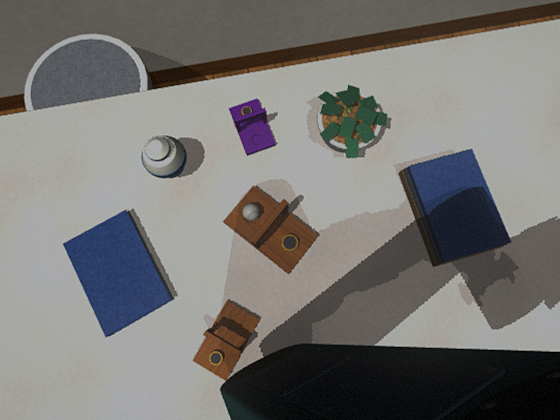

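View pics/side0.png

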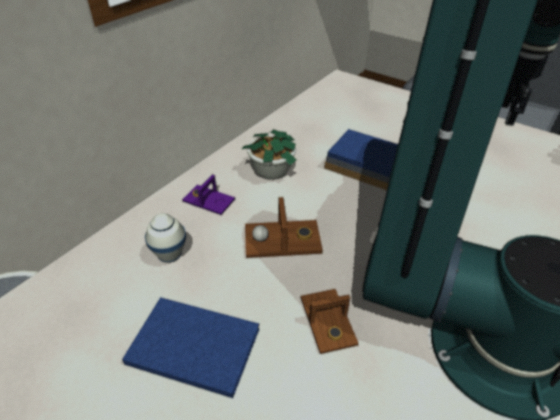

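The top view shows the meant tray around (270,230), with the ball at (252,212) and the cup at (290,242). The tall stack is at (455,208) and the low book at (118,272). The purple tray and the small tray are the decoys. Next I'll enlarge the tray and stack to pick corners.

```bash
python3 - <<'E'
import cv2,numpy as np
im=cv2.imread("pics/top0.png")
a=im[175:285,215:325]; b=im[143:273,390:520]
f=lambda c:cv2.convertScaleAbs(cv2.resize(c,(400,400),interpolation=cv2.INTER_CUBIC),alpha=1.8)
cv2.imwrite("pics/crop0.png",np.hstack([f(a),f(b)]))
E
```

```text
(no output)
```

View pics/crop0.png

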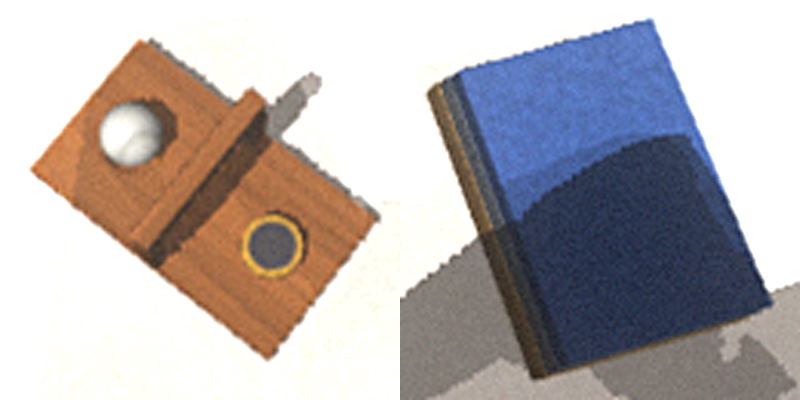

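```bash
cat > h.py <<'E'
import numpy as np
from scipy.optimize import least_squares
from bench import env,kinematics,vision,status
def project(n,P):
    m=vision.camera_model(n); q=(np.atleast_2d(P)-m["position"])@m["orientation"]
    q=q*[1,-1,-1]; p=q@m["mtx"].T; return p[:,:2]/p[:,2:]
def back(n,uv,z):
    m=vision.camera_model(n); uv=np.atleast_2d(uv)
    d=np.c_[uv,np.ones(len(uv))]@np.linalg.inv(m["mtx"]).T*[1,-1,-1]@m["orientation"].T
    return m["position"]+d*((z-m["position"][2])/d[:,2])[:,None]
def place(p,L):
    c,s=np.cos(p[2]),np.sin(p[2]); L=np.asarray(L,float)
    return np.c_[p[0]+c*L[:,0]-s*L[:,1],p[1]+s*L[:,0]+c*L[:,1],L[:,2]]
def fit(n,uv,L,p0):
    r=least_squares(lambda p:(project(n,place(p,L))-uv).ravel(),p0,x_scale=[10,10,.1])
    return r.x,np.abs(r.fun).max()
def down(yaw_y):  # tool down, jaw axis y along world angle yaw_y
    y=np.array([np.cos(yaw_y),np.sin(yaw_y),0]); z=np.array([0,0,-1.]); return np.c_[np.cross(y,z),y,z]
E
python3 - <<'E'
from h import *
t=np.array([[32,168],[147,42],[378,218],[272,358]])*110/400+[215,175]
b=np.array([[62,72],[252,20],[371,303],[160,370]])*130/400+[390,143]
T=back("top",t,14);B=back("top",b,64)
for X in(T,B): print(X.round(),np.linalg.norm(np.roll(X,-1,0)-X,axis=1).round())
ball=back("top",[[252,211.5]],29)[0];print("ball",ball)
# tray +x end: toward ball; order left,top are +x end
d=(T[0]+T[1]-T[2]-T[3])[:2]; y0=np.arctan2(d[1],d[0])
x=np.array([np.cos(y0),np.sin(y0)]);yv=np.array([-x[1],x[0]]);c=T.mean(0)[:2]
L=np.array([[95*np.sign((p[:2]-c)@x),55*np.sign((p[:2]-c)@yv),14] for p in T])
p,e=fit("top",t,L,[*c,y0]);print("tray",p,e)
d=(B[2]+B[3]-B[0]-B[1])[:2];y1=np.arctan2(d[1],d[0]);c=B.mean(0)[:2]
x=np.array([np.cos(y1),np.sin(y1)]);yv=np.array([-x[1],x[0]])
L=np.array([[110*np.sign((q[:2]-c)@x),75*np.sign((q[:2]-c)@yv),64] for q in B])
pb,e=fit("top",b,L,[*c,y1]);print("books",pb,e, np.hypot(*pb[:2]),np.hypot(*p[:2]))
np.savez("poses.npz",tray=p,books=pb)
for k,uv,z in(("jar",[160,150],120),("plant",[350,122],70)):print(k,back("top",uv,z))
G=place(p,[[0,0,88]])[0]
def tr(g,a,z): 
    for k in(0,np.pi):
        print((a+k).round(2),[None if (q:=kinematics.ik([g[0],g[1],h],down(a+k))) is None else q.round(2) for h in z])
print("grip");tr(G,p[2],[69,180,310])
for k in(0,np.pi):tr(pb,pb[2]+k,[64+50+88-19,300])
E
```

```text
[[576. 112.  14.]
 [643.  27.  14.]
 [504. -94.  14.]
 [432. -12.  14.]] [108. 184. 109. 190.]
[[ 609. -318.   64.]
 [ 621. -464.   64.]
 [ 406. -482.   64.]
 [ 390. -327.   64.]] [147. 215. 156. 219.]
ball [582.47168088  44.57681982  29.        ]
tray [538.86813262   8.11968916   0.70933167] 1.4028216770145718
books [ 506.43550914 -397.61710427   -3.06959699] 2.0900785437689535 643.8759869152384 538.9293030655723
jar [[726.89932387 207.41440086 120.        ]]
plant [[ 734.9240583  -210.20113911   70.        ]]
grip
0.71 [array([-0.14,  0.39, -0.33,  0.86,  0.  ,  0.73]), array([-0.14,  0.31, -0.13,  1.14,  0.  ,  0.73]), array([-0.14,  0.28,  0.19,  1.48,  0.  ,  0.73])]
3.85 [array([-0.14,  0.39, -0.33,  0.86,  0.  , -2.42]), array([-0.14,  0.31, -0.13,  1.14,  0.  , -2.42]), array([-0.14,  0.28,  0.19,  1.48,  0.  , -2.42])]
-3.07 [array([-0.79,  0.49,  0.17,  1.26,  0.  , -2.43]), array([-0.79,  0.48,  0.48,  1.57,  0.  , -2.43])]
0.07 [array([-0.79,  0.49,  0.17,  1.26,  0.  ,  0.71]), array([-0.79,  0.48,  0.48,  1.57,  0.  ,  0.71])]
0.07 [array([-0.79,  0.49,  0.17,  1.26,  0.  ,  0.71]), array([-0.79,  0.48,  0.48,  1.57,  0.  ,  0.71])]
3.21 [array([-0.79,  0.49,  0.17,  1.26,  0.  , -2.43]), array([-0.79,  0.48,  0.48,  1.57,  0.  , -2.43])]
```

```bash
python3 - <<'E'
from h import *; import cv2
d=np.load("poses.npz");p,pb=d["tray"],d["books"]
env.move_to([p[0],p[1],190],down(p[2]))
out=[]
def box(im,n,pose,l,w,z):
    L=[[l,w,z],[l,-w,z],[-l,-w,z],[-l,w,z]]
    return project(n,place(pose,L))
for n,(x,y,w,h),arg in(("side",(225,180,120,90),(p,95,55,14)),("top",(385,135,140,140*.75),None),):
    im=vision.grab_frame(n); cv2.imwrite(f"pics/{n}1.png",im)
    if n=="top": x,y,w,h=385,140,173,130
    s=400/w; y2=int(y+300/s)
    c=cv2.convertScaleAbs(cv2.resize(im[y:y2,x:x+w],(400,300),interpolation=cv2.INTER_CUBIC),alpha=1.6)
    for q in ([box(im,n,p,95,55,14)] if n=="side" else [box(im,n,pb,110,75,64),box(im,n,pb,115,77.5,0)]):
        cv2.polylines(c,[((q-[x,y])*s).round().astype(int)],True,(0,0,255),1); print(n,q.round(1).tolist(),s)
    if n=="side":
        q=project(n,place(p,[[7,-55,100],[-7,-55,100],[-7,55,100],[7,55,100]]));cv2.polylines(c,[((q-[x,y])*s).round().astype(int)],True,(0,255,0),1)
    out.append(c)
cv2.imwrite("pics/chk1.png",np.hstack(out)); print(status.read_eef_pos(),status.read_time_s())
E
```

```text
side [[245.8, 253.3], [244.8, 222.1], [316.7, 218.3], [323.2, 248.9]] 3.3333333333333335
top [[510.4, 243.6], [443.6, 262.1], [408.5, 165.7], [472.0, 149.1]] 2.3121387283236996
top [[495.8, 249.3], [431.5, 267.2], [398.0, 173.1], [459.2, 157.1]] 2.3121387283236996
[538.89234246   7.36856918 190.02184834] 2.3417
```

View pics/chk1.png

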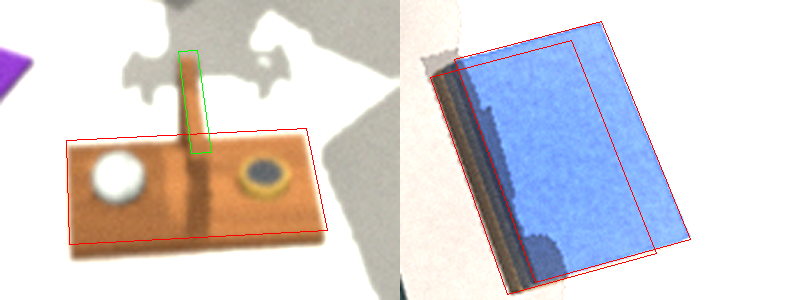

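```bash
python3 - <<'E'
from h import *
d=np.load("poses.npz");p,pb=d["tray"],d["books"]
t=np.array([[32,168],[147,42],[378,218],[272,358]])*110/400+[215,175]
Lt=np.array([[95,55,14],[95,-55,14],[-95,-55,14],[-95,55,14]])
s=np.array([[246.6,254.1],[246,224.1],[317,220.5],[322.5,251.1]])
print((project("top",place(p,Lt))-t).round(1).tolist())
ps,e=fit("side",s,Lt,p);print("side only",ps,e)
r=least_squares(lambda q:np.r_[(project("top",place(q,Lt))-t).ravel(),(project("side",place(q,Lt))-s).ravel()],p,x_scale=[10,10,.1]);print("both",r.x,r.fun.round(1))
p=r.x;np.savez("poses.npz",tray=p,books=pb)
# approach
env.line_to([p[0],p[1],150],100,down(p[2]))
env.line_to([p[0],p[1],69],60,contact_N=6)
for w in(50,32,26,22,19,17,15,10):
    env.command_gripper(w); f=status.read_ft_force(); print(w,status.read_width(),f.round(1) if hasattr(f,'round') else f)
env.hold(.4)
print(status.read_eef_pos(),status.read_time_s())
import cv2
cv2.imwrite("pics/side2.png",vision.grab_frame("side")[130:290,200:400].repeat(3,0).repeat(3,1))
E
```

```text
[[0.2, 0.3], [-0.9, -1.4], [0.8, 0.4], [-0.1, 0.6]]
side only [534.664886    12.43942262   0.69570945] 1.0109428199364743
both [537.48837739   9.30090661   0.70499382] [-0.2  0.8 -1.1 -0.8  0.4  1.3 -0.7  1.4 -0.7 -0.4 -1.  -1.7  0.1 -1.6
  0.9 -1.5]
50 50.20842937732214 [ 0.9  0.5 -1. ]
32 32.17546832641214 [-0.4  0.7 -0.6]
26 26.376157838609927 [-0.2  0.1 -0.8]
22 21.95220601644732 [ 0.9  0.4 -0.7]
19 19.21110853131323 [1.1 2.1 0.8]
17 17.180722255017514 [3.3 2.2 1.9]
15 14.984551239701396 [3.4 3.3 3.6]
10 13.394185013897486 [2.5 1.7 7.2]
[537.76793659   9.26061517  69.36479803] 6.8667
```

View pics/side2.png

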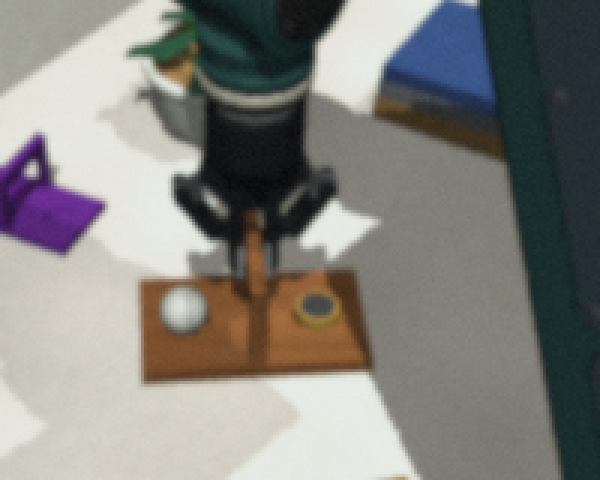

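The bar is held between the pads (13.4 mm) and the ball is in its pocket at about (183,308) in this crop. I'll lift gently and check.

```bash
python3 - <<'E'
from h import *; import cv2
d=np.load("poses.npz");p,pb=d["tray"],d["books"]
env.command_gripper(0); print(status.read_width(),status.read_ft_force())
env.line_to([p[0],p[1],74],15); env.hold(.2)
env.line_to([p[0],p[1],250],70); env.hold(.5)
print(status.read_eef_pos(),status.read_width(),status.read_ft_force(),status.read_wrist_torque(),status.read_time_s())
cv2.imwrite("pics/side3.png",vision.grab_frame("side")[50:290,180:400].repeat(2,0).repeat(2,1))
E
```

```text
13.119706598473435 [2.22806882 3.12170467 7.15102493]
[537.50210741   9.28839187 250.02542958] 13.25306536488576 [-0.99521549 -0.48301094 -4.58600322] [-0.01822167  0.00902541 -0.00566185] 10.9833
```

View pics/side3.png

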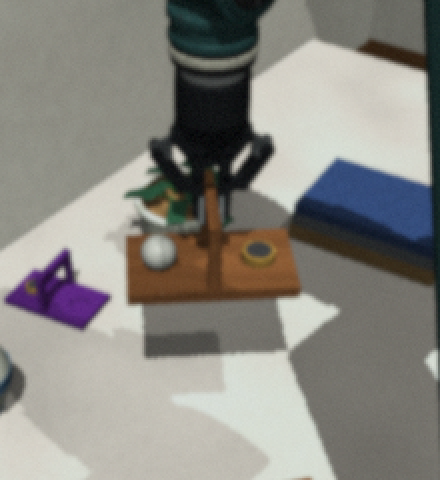

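The tray is lifted level, with the ball in its pocket and no slip. Next I'll carry it across high and lower it slowly over the stack.

```bash
python3 - <<'E'
from h import *; import cv2
d=np.load("poses.npz");p,pb=d["tray"],d["books"]
R=down(pb[2]+np.pi)
env.line_to([pb[0],pb[1],250],75,R); env.hold(.4)
env.line_to([pb[0],pb[1],64+52+69],40); env.hold(.8)
print(status.read_eef_pos(),status.read_orientation().round(3),status.read_width(),status.read_ft_force(),status.read_time_s())
out=[]
q=np.array([pb[0],pb[1],pb[2]+np.pi])
for n in("top","side"):
    im=vision.grab_frame(n); cv2.imwrite(f"pics/{n}4.png",im)
    c0=project(n,[pb[0],pb[1],120])[0]; x,y=(np.clip(c0-[80,80],0,[400,260])).astype(int)
    c=cv2.convertScaleAbs(cv2.resize(im[y:y+160,x:x+160],(400,400),interpolation=cv2.INTER_CUBIC),alpha=1.5)
    for l,w,z,col in((95,55,130,(0,0,255)),(110,75,64,(0,255,0))):
        u=project(n,place(q,[[l,w,z],[l,-w,z],[-l,-w,z],[-l,w,z]])); cv2.polylines(c,[((u-[x,y])*2.5).round().astype(int)],True,col,1)
    out.append(c); print(n,x,y)
cv2.imwrite("pics/chk4.png",np.hstack(out))
E
```

```text
[ 506.43201537 -397.60956471  185.00785745] [[-0.072  0.997  0.   ]
 [ 0.997  0.072  0.   ]
 [ 0.     0.    -1.   ]] 13.064774395804086 [ 0.11824767  0.22648673 -4.28376834] 19.6
top 390 117
side 293 53
```

View pics/chk4.png

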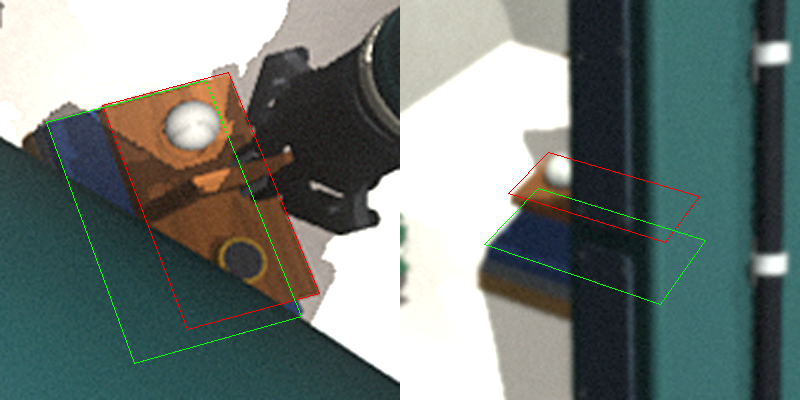

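The overlays match the tray (red) and the top cover (green) to about 2 px in both views. The ball sits at about (193,125) in the left crop, the tray is level and there is a clear gap above the books, so I'm handing in.

```bash
python3 - <<'E'
from h import *
pb=np.load("poses.npz")["books"]
print("pocket px",((project("top",place([pb[0],pb[1],pb[2]+np.pi],[[55,0,64+52+29]]))-[390,117])*2.5).round(0), np.abs(status.read_dq()).max(),status.read_width())
env.hand_in()
E
```

```text
pocket px [[192. 128.]] 0.0014155464895102448 13.308499901854995
the job is handed in; nothing more can be done
```

I picked up the larger oak tray by its carrying bar and carried it high over the table to the taller stack. I handed in with the gripper still holding it, about 52 mm above the top cover, at about 20 s of the 45 s allowed. No verdict was reported.

**Position:** the camera overlays of tray and books matched to about 2 px (roughly 5 mm) in both views, with the long sides parallel. In the side view the arm hid more than half of the tray.

**Ball:** it was seen within about 1–2 mm of the middle of its pocket.

**Grip and rest:** the fingers stayed shut on the bar at about 13.3 mm with a steady load of about 4.3 N. Joint speeds were near zero and the tool pointed straight down.

**Disagreement:** the two cameras put the tray's starting position about 6 mm apart, so I used a joint fit of both. The final overlay showed no offset that mattered.

**Not checked:** I did not measure whether the low book, the jar or the plant had moved. I planned the path to keep clear of them.

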